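# Find the loose decanter stopper by rocking and move it to the small-size board

## Task

Three square decanters stand in fitting blocks with their stoppers in, but one stopper is a size too small for its neck. Find it by feel, without forcing the glass: gently rock the stoppers side to side in their necks, as far as they go, until you have felt the loose one move. Then draw it and stand it fully home in an empty hole of the wooden small-size board, leaving the stoppers that fit seated and everything else where it is.

Things in the scene. Friction and masses are not known exactly. Their poses are not given: they have to be found in the camera images.
- stopper_a_mid (a point): Centre of the square glass finial (28 x 28 mm, 30 high, sides along its x and y, z up) of one of three stoppers alike to the eye, 100 g. Collar 36 mm across, underside 23 mm below this point, rests on the lip; plug hidden in the neck, tip 51 mm below. One plug is undersized: that finial shifts about 6 mm in all from side to side, those that fit about 1 mm. Not told which.
- stopper_b_mid (a point): Centre of the square glass finial (28 x 28 mm, 30 high, sides along its x and y, z up) of one of three stoppers alike to the eye, 100 g. Collar 36 mm across, underside 23 mm below this point, rests on the lip; plug hidden in the neck, tip 51 mm below. One plug is undersized: that finial shifts about 6 mm in all from side to side, those that fit about 1 mm. Not told which.
- stopper_c_mid (a point): Centre of the square glass finial (28 x 28 mm, 30 high, sides along its x and y, z up) of one of three stoppers alike to the eye, 100 g. Collar 36 mm across, underside 23 mm below this point, rests on the lip; plug hidden in the neck, tip 51 mm below. One plug is undersized: that finial shifts about 6 mm in all from side to side, those that fit about 1 mm. Not told which.
- decanter_1: Square blue decanter 72 x 72 mm, its foot in a wooden block 95 x 95 mm, 22 high, fixed to the bench. Origin on the bench under its centre. Shoulder 108 mm up, round neck 40 mm across, lip 155 mm up, straight bore 24 mm wide. A stopper stands on its axis, finial centre 178 mm up. Rigid; its glass chips if a stopper bears on it with over 20 N or the robot with over 15 N.
- decanter_2: Square blue decanter 72 x 72 mm, its foot in a wooden block 95 x 95 mm, 22 high, fixed to the bench. Origin on the bench under its centre. Shoulder 108 mm up, round neck 40 mm across, lip 155 mm up, straight bore 24 mm wide. A stopper stands on its axis, finial centre 178 mm up. Rigid; its glass chips if a stopper bears on it with over 20 N or the robot with over 15 N.
- decanter_3: Square blue decanter 72 x 72 mm, its foot in a wooden block 95 x 95 mm, 22 high, fixed to the bench. Origin on the bench under its centre. Shoulder 108 mm up, round neck 40 mm across, lip 155 mm up, straight bore 24 mm wide. A stopper stands on its axis, finial centre 178 mm up. Rigid; its glass chips if a stopper bears on it with over 20 N or the robot with over 15 N.
- board: Small-size stopper board: a wooden block 80 x 226 mm, 34 mm high, fixed to the bench. Origin under its centre, long side along its y. A row of four round holes, right through, 21.5 mm wide with a slight chamfer: the undersized plug (18 mm) goes in, a plug that fits a decanter (23 mm) does not.
- board_hole0 (a point): Mouth centre, on the board's upper face (34 mm above the bench), of the hole at y = -84 mm of the board. Taken by a ball stopper at the start.
- board_hole1 (a point): Mouth centre, on the board's upper face (34 mm above the bench), of the hole at y = -28 mm of the board. Empty. A stopper stood in it rests on its collar, finial centre 57 mm above the bench.
- board_hole2 (a point): Mouth centre, on the board's upper face (34 mm above the bench), of the hole at y = 28 mm of the board. Empty. A stopper stood in it rests on its collar, finial centre 57 mm above the bench.
- board_hole3 (a point): Mouth centre, on the board's upper face (34 mm above the bench), of the hole at y = 84 mm of the board. Empty. A stopper stood in it rests on its collar, finial centre 57 mm above the bench.
- ball_stopper: Bystander. Clear glass stopper with a ball top 34 mm across, 69 mm long, already waiting in a hole of the board; origin at its plug's tip.
- tumbler: Bystander. Blue glass tumbler, 76 mm across, 88 mm high; origin under its centre.
- grinding_wheel: Bystander. Steel cutting wheel lying flat, 104 mm across, 12 mm thick; origin under its centre.
- dressing_stick: Bystander. Grey dressing stone 150 x 25 x 20 mm, long side along its x; origin under its centre.
- brush: Bystander. Hand brush lying along its x, about 200 mm long.
- polish_jar: Bystander. Jar of polish 60 mm across, 70 mm high; origin under its centre.
- elbow_rest: Bystander. Padded wooden elbow rest 120 x 60 x 46 mm; origin under its centre.

How it is judged:
On the way, in this order (a step that is already met when the one before it is completed fails the run):
1. a stopper, still in its neck, has been rocked sideways to more than 2.2 mm off the neck's axis, as only the loose one can ((((horizontal distance between stopper_a_mid and decanter_1 between 0.0022 and 0.008 m or horizontal distance between stopper_a_mid and decanter_2 between 0.0022 and 0.008 m or horizontal distance between stopper_a_mid and decanter_3 between 0.0022 and 0.008 m) and height (world z) of stopper_a_mid below 0.182 m) or ((horizontal distance between stopper_b_mid and decanter_1 between 0.0022 and 0.008 m or horizontal distance between stopper_b_mid and decanter_2 between 0.0022 and 0.008 m or horizontal distance between stopper_b_mid and decanter_3 between 0.0022 and 0.008 m) and height (world z) of stopper_b_mid below 0.182 m) or ((horizontal distance between stopper_c_mid and decanter_1 between 0.0022 and 0.008 m or horizontal distance between stopper_c_mid and decanter_2 between 0.0022 and 0.008 m or horizontal distance between stopper_c_mid and decanter_3 between 0.0022 and 0.008 m) and height (world z) of stopper_c_mid below 0.182 m))), for 0.05 s.
2. a stopper is drawn clear of its neck (height (world z) of any of stopper_a_mid, stopper_b_mid, stopper_c_mid above 0.208 m), for 0.1 s.
At the end, for the whole second after the job is handed in: The undersized stopper stands upright in an empty board hole, collar down on the board (within 6 mm of the hole's centre, leaning under 0.10 rad), released and at rest; the two that fit are seated, within 5 mm of where they were, leaning under 0.10 rad; bystanders within 30 mm of their places (((((horizontal distance between stopper_a_mid and board_hole1 below 0.006 m or horizontal distance between stopper_a_mid and board_hole2 below 0.006 m or horizontal distance between stopper_a_mid and board_hole3 below 0.006 m) and height (world z) of stopper_a_mid between 0.054 and 0.06 m and angle between stopper_a_mid's own z axis and vertical below 0.1 rad and linear speed of stopper_a below 0.02 m/s) and (distance of stopper_b_mid from where it was at the start of the episode below 0.005 m and angle between stopper_b_mid's own z axis and vertical below 0.1 rad) and (distance of stopper_c_mid from where it was at the start of the episode below 0.005 m and angle between stopper_c_mid's own z axis and vertical below 0.1 rad)) or (((horizontal distance between stopper_b_mid and board_hole1 below 0.006 m or horizontal distance between stopper_b_mid and board_hole2 below 0.006 m or horizontal distance between stopper_b_mid and board_hole3 below 0.006 m) and height (world z) of stopper_b_mid between 0.054 and 0.06 m and angle between stopper_b_mid's own z axis and vertical below 0.1 rad and linear speed of stopper_b below 0.02 m/s) and (distance of stopper_a_mid from where it was at the start of the episode below 0.005 m and angle between stopper_a_mid's own z axis and vertical below 0.1 rad) and (distance of stopper_c_mid from where it was at the start of the episode below 0.005 m and angle between stopper_c_mid's own z axis and vertical below 0.1 rad)) or (((horizontal distance between stopper_c_mid and board_hole1 below 0.006 m or horizontal distance between stopper_c_mid and board_hole2 below 0.006 m or horizontal distance between stopper_c_mid and board_hole3 below 0.006 m) and height (world z) of stopper_c_mid between 0.054 and 0.06 m and angle between stopper_c_mid's own z axis and vertical below 0.1 rad and linear speed of stopper_c below 0.02 m/s) and (distance of stopper_a_mid from where it was at the start of the episode below 0.005 m and angle between stopper_a_mid's own z axis and vertical below 0.1 rad) and (distance of stopper_b_mid from where it was at the start of the episode below 0.005 m and angle between stopper_b_mid's own z axis and vertical below 0.1 rad))) and distance of each of ball_stopper, tumbler, grinding_wheel, dressing_stick, brush, polish_jar, elbow_rest from where it was at the start of the episode below 0.03 m); the robot touches nothing.
It fails at once if a stopper presses on a decanter with more than 20 N (the glass chips) (contact force between any of stopper_a, stopper_b, stopper_c and decanter_1 above 20 N or contact force between any of stopper_a, stopper_b, stopper_c and decanter_2 above 20 N or contact force between any of stopper_a, stopper_b, stopper_c and decanter_3 above 20 N).
It fails at once if the robot touches a decanter with more than 15 N (contact force between any of the arm, the fingers and decanter_1 above 15 N or contact force between any of the arm, the fingers and decanter_2 above 15 N or contact force between any of the arm, the fingers and decanter_3 above 15 N).
It fails at once if a bystander is pushed more than 30 mm from its place (distance of any of ball_stopper, tumbler, grinding_wheel, dressing_stick, brush, polish_jar, elbow_rest from where it was at the start of the episode above 0.03 m).
It also fails if it takes over 72 s, if anything falls off the work surface, if the arm or the gripper's body presses on something with over 40 N, if the wrist force passes 120 N, or if a joint passes its speed limit or range.

## Robot

A 6-joint arm with a two-finger parallel gripper is mounted at the origin on the work surface. World frame = base frame: x ahead of the robot, y to its left, z up, the work surface at z = 0. Lengths are in m, angles in rad, forces in N, time in s.
With the tool pointing down it reaches from about 0.3 to 0.875 m from the base axis. Payload 4.2 kg.
Tool frame: the origin (TCP) lies at the very end of the fingers, on their centre line; the grasp point (between the pads) lies hold_point_z behind it (hold_point_z is the distance from the TCP to the grasp point, in m); x points along the fingers, y is the direction in which the jaws open and shut, and the axes are right-handed (so a half turn about x gives the same grasp; the last joint's range is limited). The gripper opens to 85 mm and grips with 20 to 120 N. Pads are 22 mm wide; open, the fingers measure 114 mm over their backs; the gripper's body (76 mm by 85 mm) begins 54 mm behind the grasp point. The pads swing forward as they close: fully open they stand 13 mm farther back than shut.
Start: joints at [1.154, 0.32, 1.565, -0, 1.257, -0.02], TCP at [0.222, 0.53, 0.231] pointing down, gripper open.
Joint ranges: [-3.11, 3.11], [-0.84, 2.01], [0.21, 2.61], [-1.34, 4.49], [0.05, 2.63], [-2.56, 2.56]. Speed limits (rad/s): [2.57, 2.57, 3.14, 3.14, 3.14, 3.14].

## Interface

Orientations are given as [roll, pitch, yaw] about the fixed x, y, z axes, in that order (R = Rz(yaw) Ry(pitch) Rx(roll)).
In Python, from plant import * gives the robot as it stands.
- The arm moves only by the shell command python3 -m pendant 'ROWS' [FORCE]. ROWS is JSON, a list of rows, each an object with "fingers": the finger opening in cm, from 0 to 8.54; "slide": the shift along the world's x, y, z in cm, a list of three; "delta_rot": the turn, a rotation vector about the world's x, y, z in degrees, a list of three. In form: [{"fingers": fingers, "slide": [x, y, z], "delta_rot": [rx, ry, rz]}, ...]. A call has 1 to 20 rows; each row shifts and turns the commanded pose from where the row before left it; what a row does not reach is not made up. A row lasts 1/10 s, in which the tool goes at most 50 mm and 8.59 degrees, less where a joint would pass 70% of its speed; a pose out of reach is approached as far as the arm can. A call is refused whole if a number of a shift passes 5 or a number of a turn 8.59, either way. A call with a gripper value outside its range is refused whole. The fingers move at their own pace and stop on an object; FORCE is the grip in N (left out, the last holds). Time passes only in rows, so rows that do not move let the fingers close. It gives the time, the measured TCP pose, the force and the opening at its end, in the units of the state.
- state(): the state, without advancing time (a new reading comes with each control period).
- capture(name): name is "side" or "top"; returns a dict with "image" (420x560x3 uint8, blue, green, red), "fx", "fy", "cx", "cy" (pixels), "R" (3x3) and "t" (3): a world point X has camera coordinates R X + t. Camera axes: x right, y down, z forward; pixel columns grow to the right and rows downward; lengths in m; the calibration is good to about 2 mm. A picture is of the moment at which its call begins. There is no depth.
- finish_job(): hands the job in, once; it reports no verdict.
The state is a dict: "t": time; "q": joint angles; "joint_velocities": joint speeds; "joint_torque": joint torques, N m; "tcp_pos": TCP position; "tool_rot": TCP orientation; "force": force on the tool from outside, world axes, zero at the start; "moment": the same for the moment, N m; "opening": opening from 0.0 (shut) to 1.0 (fully open).
Only numpy, scipy, OpenCV 4.12 (cv2) and the standard library are available. Lean on these libraries where they do the work, as an engineer would, in place of code of your own. Each camera call takes 0.05 s, during which the arm holds its last target.

## Working session

There is one attempt and no reset: what is moved stays moved. The work goes in short steps, Python scripts to look and compute and a shell command to move; the robot and the scene stay as the last step left them, time stands still between calls to the robot, and variables do not carry over. Pictures are saved under pics/ and viewed, and the job is handed in when it is done.

```bash
ls; mkdir -p pics; python3 - <<'E'
from plant import *
import cv2
print(state())
try: print(hold_point_z)
except Exception as e: print(e)
for n in("side","top"):
    c=capture(n); cv2.imwrite(f"pics/{n}0.png",c["image"]); print(n,c["fx"],c["fy"],c["cx"],c["cy"],c["R"],c["t"])
E
```

```text
pics
{'t': 0.0, 'q': array([ 1.15401530e+00,  3.20319805e-01,  1.56567407e+00, -1.27546967e-06,
        1.25744487e+00, -1.99993944e-02]), 'joint_velocities': array([-0.00179539, -0.00047825, -0.00019344,  0.00085728,  0.00120479,
        0.00116863]), 'joint_torque': array([ 4.16437915e-04, -4.15517950e+01, -2.34158331e+01, -3.61701427e-05,
        8.43323098e-03, -3.40105842e-06]), 'tcp_pos': array([0.22201168, 0.52988201, 0.23046818]), 'tool_rot': array([-1.59013886,  1.56895023, -1.9869201 ]), 'force': array([-0.40304702,  0.08434782, -0.06222131]), 'moment': array([-0.00674615,  0.02648889,  0.02377314]), 'opening': 0.9981345394295938}
0.0187
side 421.5952625444281 421.5952625444281 271.24104573313156 203.82860802096278 [[ 0.96245268 -0.27081477  0.01855246]
 [-0.13842265 -0.54843625 -0.8246556 ]
 [ 0.23350376  0.79112391 -0.56533083]] [-0.56057398  0.17132761  0.88679727]
top 518.18084524198 518.18084524198 285.652674244763 216.3932519775634 [[ 2.58500701e-02 -9.99664284e-01  1.75865977e-03]
 [-9.97161134e-01 -2.59097191e-02 -7.06990766e-02]
 [ 7.07209082e-02  7.39089150e-05 -9.97496139e-01]] [-0.04773174  0.56763869  1.61921632]
```

View pics/side0.png

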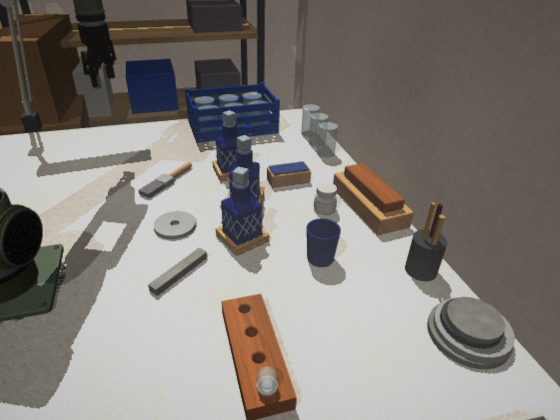

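View pics/top0.png

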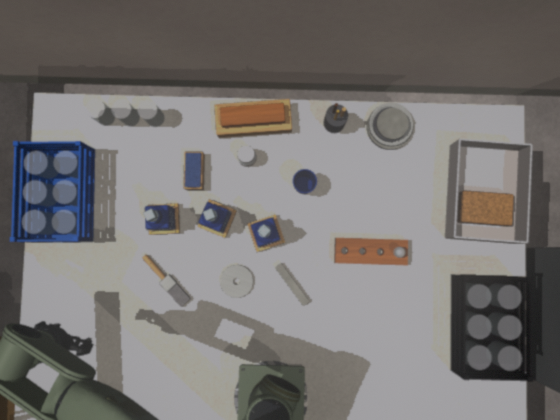

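The side and top views show decanters at top px (161,218), (215,218), (266,232), and the board at (372,251) with the ball stopper in its right-hand hole (400,252). I'll zoom in next.

```bash
python3 - <<'E'
import cv2
t=cv2.imread("pics/top0.png"); s=cv2.imread("pics/side0.png")
cv2.imwrite("pics/t1.png",cv2.resize(t[190:260,135:290],None,fx=5,fy=5,interpolation=cv2.INTER_CUBIC))
cv2.imwrite("pics/s1.png",cv2.resize(s[105:255,200:290],None,fx=4,fy=4,interpolation=cv2.INTER_CUBIC))
cv2.imwrite("pics/t2.png",cv2.resize(t[230:272,325:420],None,fx=8,fy=8,interpolation=cv2.INTER_CUBIC))
E
```

```text
(no output)
```

View pics/t1.png

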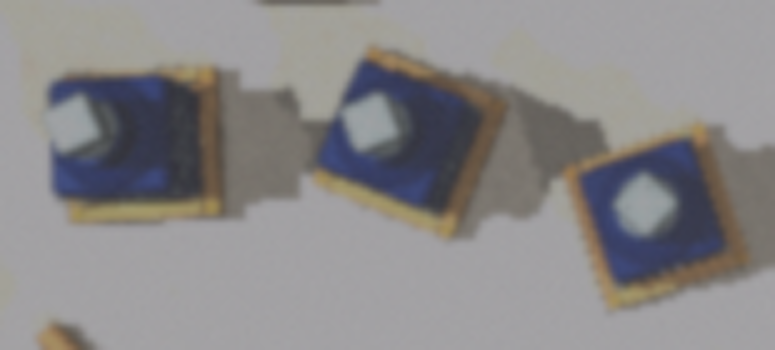

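View pics/s1.png

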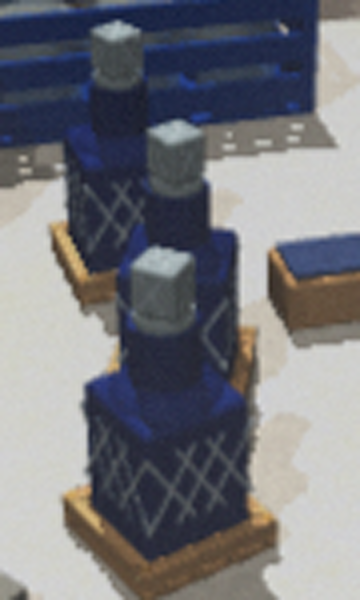

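View pics/t2.png

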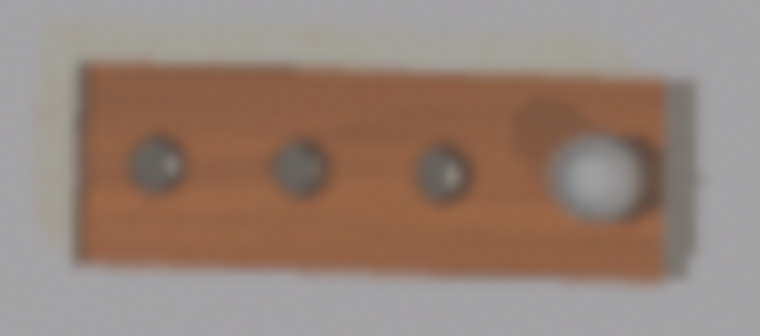

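```bash
cat > h.py <<'E'
import numpy as np, cv2
CAL={'side':(421.5952625444281,271.24104573313156,203.82860802096278,np.array([[0.96245268,-0.27081477,0.01855246],[-0.13842265,-0.54843625,-0.8246556],[0.23350376,0.79112391,-0.56533083]]),np.array([-0.56057398,0.17132761,0.88679727])),
'top':(518.18084524198,285.652674244763,216.3932519775634,np.array([[2.58500701e-02,-9.99664284e-01,1.75865977e-03],[-9.97161134e-01,-2.59097191e-02,-7.06990766e-02],[7.07209082e-02,7.39089150e-05,-9.97496139e-01]]),np.array([-0.04773174,0.56763869,1.61921632]))}
def proj(n,X):
    f,cx,cy,R,t=CAL[n]; p=np.atleast_2d(X)@R.T+t
    return np.c_[f*p[:,0]/p[:,2]+cx,f*p[:,1]/p[:,2]+cy]
def back(n,uv,z):
    f,cx,cy,R,t=CAL[n]; uv=np.atleast_2d(uv)
    d=np.c_[(uv[:,0]-cx)/f,(uv[:,1]-cy)/f,np.ones(len(uv))]@R; c=-R.T@t
    return c+d*((z-c[2])/d[:,2])[:,None]
E
python3 - <<'E'
from h import *
t=cv2.imread("pics/top0.png").astype(float)
# finials: brightness of red channel, soft
for i,(u,v) in enumerate([(152,215),(210,215),(264,231)]):
    x0,y0=u-14,v-14
    p=cv2.resize(t[y0:v+15,x0:u+15].astype(np.float32),None,fx=8,fy=8,interpolation=cv2.INTER_CUBIC)
    r=p[:,:,2]
    hsv=cv2.cvtColor((np.clip(p,0,255)/255).astype(np.float32),cv2.COLOR_BGR2HSV)
    m=((r>120)&(hsv[:,:,1]<.25)).astype(np.uint8)
    n,l,st,ce=cv2.connectedComponentsWithStats(m)
    k=l[14*8+4,14*8+4]
    mm=(l==k).astype(np.uint8)
    cs,_=cv2.findContours(mm,cv2.RETR_EXTERNAL,cv2.CHAIN_APPROX_NONE)
    rect=cv2.minAreaRect(max(cs,key=cv2.contourArea))
    uv=(np.array(rect[0])+.5)/8-.5+[x0,y0]
    box=(cv2.boxPoints(rect)+.5)/8-.5+[x0,y0]
    W=back('top',box,.193); e=W[1]-W[0]
    print(i,uv,np.array(rect[1])/8,back('top',uv,.193)[0],'yaw',np.degrees(np.arctan2(e[1],e[0]))%90, k, st[k,4]/64)
# board
p=[(157,164),(300,168),(444,172)]
for a in p:
    uv=(np.array(a)+.5)/8-.5+[325,230]; print('hole',uv,back('top',uv,.034)[0])
E
```

```text
0 [152. 215.] [28.875 28.875] [0.55055895 0.34498861 0.193     ] yaw 1.4915095730057573 1 373.15625
1 [208.390769   213.99554825] [9.01133537 9.13438129] [0.55754953 0.18568797 0.193     ] yaw 23.75970392588944 3 78.109375
2 [263.06742191 230.60627747] [ 9.26551533 10.23944664] [0.5145546  0.02968873 0.193     ] yaw 47.83958741341551 24 83.8125
hole [344.1875 250.0625] [ 0.46707009 -0.21848007  0.034     ]
hole [362.0625 250.5625] [ 0.46695596 -0.27432491  0.034     ]
hole [380.0625 251.0625] [ 0.46685192 -0.33055928  0.034     ]
```

```bash
cat > ov.py <<'E'
from h import *
import sys
def box(x,y,yaw,z0,z1,w):
    c,s=np.cos(yaw),np.sin(yaw); o=[]
    for z in(z0,z1):
        for a,b in((-1,-1),(1,-1),(1,1),(-1,1)):
            dx,dy=a*w/2,b*w/2; o.append([x+c*dx-s*dy,y+s*dx+c*dy,z])
    return np.array(o)
def overlay(items,names,out,S=12,h=12):
    rows=[]
    for n,f in names:
        im=cv2.imread(f); row=[]
        for x,y,yw in items:
            u,v=proj(n,[x,y,.178])[0]; u0,v0=int(round(u)),int(round(v))
            p=cv2.resize(im[v0-h:v0+h,u0-h:u0+h],None,fx=S,fy=S,interpolation=cv2.INTER_NEAREST)
            q=p.copy()
            P=((proj(n,box(x,y,np.radians(yw),.163,.193,.028))-[u0-h,v0-h]+.5)*S).astype(int)
            cv2.polylines(q,[P[4:].reshape(-1,1,2)],True,(0,0,255),1)
            cv2.polylines(q,[P[:4].reshape(-1,1,2)],True,(0,255,0),1)
            row.append(q)
        rows.append(np.hstack(row))
    cv2.imwrite(out,np.vstack(rows))
E
python3 - <<'E'
from ov import *
print(back('top',[150,215],.193))
overlay([(.549,.350,25),(.5575,.1857,24),(.5146,.0297,48)],[('top','pics/top0.png'),('side','pics/side0.png')],'pics/o1.png',S=11)
E
```

```text
[[0.55041205 0.35064105 0.193     ]]
```

View pics/o1.png

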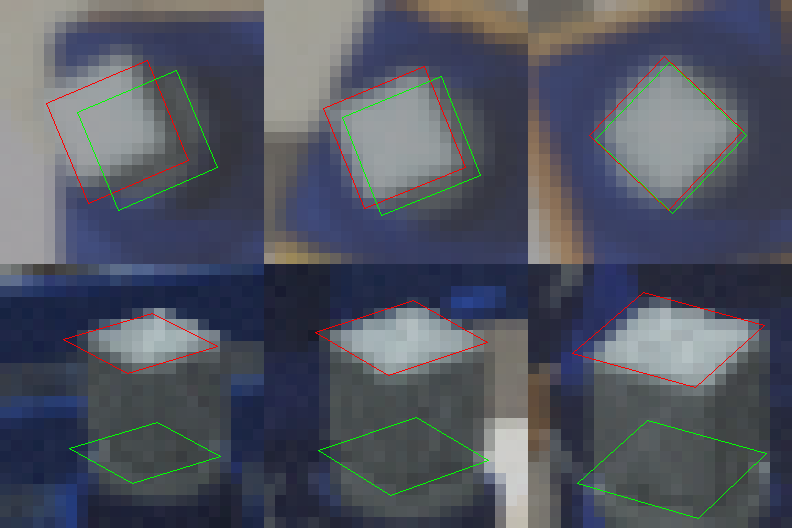

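```bash
cat > fit.py <<'E'
from ov import *
from scipy.optimize import minimize
S=8;h=11
def mask(pts,u0,v0):
    m=np.zeros((2*h*S,2*h*S),np.uint8)
    P=np.round((pts-[u0-h,v0-h]+.5)*S*16).astype(np.int32)
    cv2.fillConvexPoly(m,cv2.convexHull(P.reshape(-1,1,2)),255,cv2.LINE_8,4)
    return cv2.GaussianBlur(cv2.resize(m.astype(np.float32)/255,(2*h,2*h),interpolation=cv2.INTER_AREA),(0,0),.5)
def fit(files,x,y,z=.178,verbose=True,yaws=range(0,90,15),views=('top','side')):
    ims={n:cv2.imread(files[n]).astype(float) for n in views}
    crops={}
    for n in views:
        u,v=np.round(proj(n,[x,y,z])[0]).astype(int); crops[n]=(u,v,ims[n][v-h:v+h,u-h:u+h])
    def res(n,x,y,yaw):
        u,v,I=crops[n]
        B=box(x,y,yaw,z-.015,z+.015,.028); th=np.linspace(0,2*np.pi,24)
        C=np.vstack([np.c_[x+.018*np.cos(th),y+.018*np.sin(th),np.full(24,zz)] for zz in(z-.023,z-.015)])
        top=mask(proj(n,B[4:]),u,v); al=mask(proj(n,B),u,v); col=mask(proj(n,C),u,v)
        side=np.clip(al-top,0,1); col=np.clip(col-al,0,1)
        w=np.exp(-((np.mgrid[-h:h,-h:h]**2).sum(0))/(2*5.5**2)).ravel()**.5
        bg=np.clip(1-top-side-col,0,1)
        yy,xx=np.mgrid[-h:h,-h:h]/h
        A=np.c_[top.ravel(),side.ravel(),col.ravel(),bg.ravel(),(bg*xx).ravel(),(bg*yy).ravel()]*w[:,None]
        b=I.reshape(-1,3)*w[:,None]
        s=np.linalg.lstsq(A,b,rcond=None)[0]; return ((A@s-b)**2).sum()
    out={}
    for vs in [(v,) for v in views]+([tuple(views)] if len(views)>1 else []):
        best=None
        for yw in yaws:
            f=lambda p:sum(res(n,x+p[0]/1e3,y+p[1]/1e3,p[2]/10) for n in vs)
            r=minimize(f,[0,0,np.radians(yw)*10],method='Nelder-Mead',options=dict(initial_simplex=np.array([[0,0,0],[3,0,0],[0,3,0],[0,0,1.5]])+[0,0,np.radians(yw)*10],xatol=.02,fatol=1))
            if best is None or r.fun<best.fun: best=r
        p=best.x; out[vs]=(x+p[0]/1e3,y+p[1]/1e3,np.degrees(p[2]/10)%90)
        if verbose: print(vs,np.round(out[vs],4),round(best.fun))
    return out
E
python3 - <<'E'
from fit import *
F={'top':'pics/top0.png','side':'pics/side0.png'}
it=[]
for x,y in[(.549,.350),(.5575,.1857),(.5146,.0297)]:
    o=fit(F,x,y); it.append(o[('top','side')])
overlay(it,[('top','pics/top0.png'),('side','pics/side0.png')],'pics/o2.png',S=11)
E
```

```text
('top',) [ 0.5522  0.3563 24.5768] 79587
('side',) [ 0.553   0.3523 29.5158] 41621
('top', 'side') [ 0.5525  0.3548 25.2696] 149219
('top',) [ 0.5575  0.1854 23.5296] 117442
('side',) [ 0.5575  0.1839 22.074 ] 95740
('top', 'side') [ 0.5574  0.1848 22.8051] 223570
('top',) [5.15000e-01 2.90000e-02 4.65782e+01] 50837
('side',) [5.15400e-01 2.75000e-02 5.07495e+01] 61612
('top', 'side') [5.15100e-01 2.81000e-02 4.96384e+01] 124862
```

View pics/o2.png

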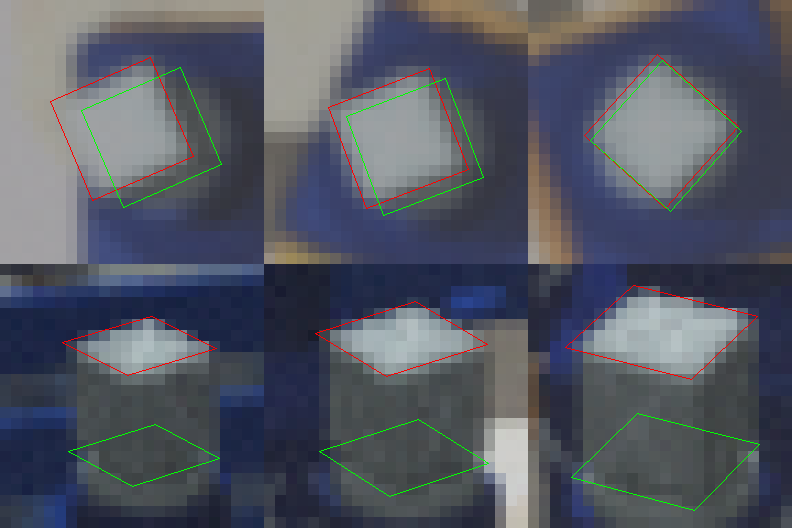

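```bash
cat >> h.py <<'E'
from scipy.spatial.transform import Rotation as Ro
def tool(s):
    R=Ro.from_euler('xyz',s['tool_rot']).as_matrix()
    y=R[:,1]; return R,np.degrees(np.arctan2(y[1],y[0]))
E
python3 - <<'E'
from h import *
from plant import *
s=state(); R,a=tool(s); print(R.round(4),a)
for x,y in[(.5525,.355),(.5575,.185),(.515,.0285),(.467,-.2185)]:print(np.hypot(x,y),np.degrees(np.arctan2(y,x)))
E
```

```text
[[-6.000e-04  3.865e-01  9.223e-01]
 [-1.400e-03  9.223e-01 -3.865e-01]
 [-1.000e+00 -1.600e-03 -0.000e+00]] 67.26320320173124
0.656720069740525 32.72212110776316
0.5873936073877549 18.357834765159843
0.51578798939099 3.167506459353502
0.5155882562665678 -25.07395762536501
```

```bash
python3 -m pendant '[{"fingers":4,"slide":[3.3,-1.75,0.2],"delta_rot":[0,0,-4.2]},{"fingers":4,"slide":[3.3,-1.75,0.2],"delta_rot":[0,0,-4.2]},{"fingers":4,"slide":[3.3,-1.75,0.2],"delta_rot":[0,0,-4.2]},{"fingers":4,"slide":[3.3,-1.75,0.2],"delta_rot":[0,0,-4.2]},{"fingers":4,"slide":[3.3,-1.75,0.2],"delta_rot":[0,0,-4.2]},{"fingers":4,"slide":[3.3,-1.75,0.2],"delta_rot":[0,0,-4.2]},{"fingers":4,"slide":[3.3,-1.75,0.2],"delta_rot":[0,0,-4.2]},{"fingers":4,"slide":[3.3,-1.75,0.2],"delta_rot":[0,0,-4.2]},{"fingers":4,"slide":[3.3,-1.75,0.2],"delta_rot":[0,0,-4.2]},{"fingers":4,"slide":[3.3,-1.75,0.2],"delta_rot":[0,0,-4.2]},{"fingers":4,"slide":[0,0,0],"delta_rot":[0,0,0]},{"fingers":4,"slide":[0,0,0],"delta_rot":[0,0,0]}]' 20; python3 - <<'E'
from h import *
from plant import *
s=state();print(s['t'],s['tcp_pos'],tool(s)[0].round(4),tool(s)[1],s['opening'],s['force'])
E
```

```text
t: 1.3
tcp_pos: [0.5523, 0.3548, 0.2504]
tool_rot: [-1.795, 1.569, -2.926]
force: [-0.4, -0.0, -0.0]
opening: 0.471
1.3 [0.55230828 0.35479704 0.25044958] [[-1.800e-03  9.048e-01  4.259e-01]
 [-4.000e-04  4.259e-01 -9.048e-01]
 [-1.000e+00 -1.800e-03 -4.000e-04]] 25.20651104185032 0.4706856905292953 [-0.42170738 -0.01801249 -0.01074842]
```

```bash
python3 -m pendant '[{"fingers":4,"slide":[0,0,-2],"delta_rot":[0,0,0]},{"fingers":4,"slide":[0,0,-2],"delta_rot":[0,0,0]},{"fingers":4,"slide":[0,0,0],"delta_rot":[0,0,0]}]'; python3 - <<'E'
from fit import *
from plant import *
c=capture('side');cv2.imwrite('pics/side1.png',c['image'])
c2=capture('top');cv2.imwrite('pics/top1.png',c2['image'])
a=cv2.resize(c['image'][80:200,180:300],None,fx=4,fy=4,interpolation=cv2.INTER_CUBIC)
b=cv2.resize(c2['image'][165:260,100:195],(480,480),interpolation=cv2.INTER_CUBIC)
cv2.imwrite('pics/v1.png',np.hstack([a,b])[:, :800])
E
```

```text
t: 1.6
tcp_pos: [0.5493, 0.3553, 0.2082]
tool_rot: [-1.521, 1.564, -2.648]
force: [-0.4, 0.6, -1.1]
opening: 0.469
```

View pics/v1.png

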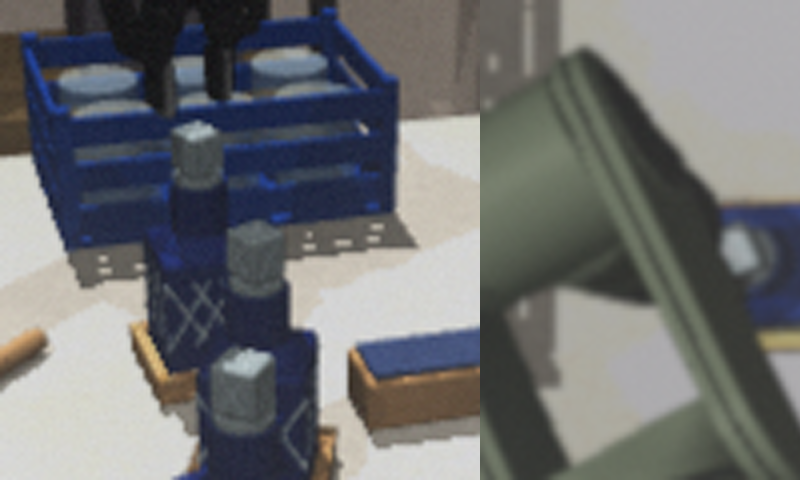

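```bash
cat > st.py <<'E'
from h import *
from plant import *
s=state();R,a=tool(s);j=R[:2,1]
print(round(s['t'],2),'tcp',s['tcp_pos'].round(4),'jaw',round(a,2),'alongjaw/perp mm',(1e3*(s['tcp_pos'][:2]@j)).round(2),(1e3*(s['tcp_pos'][0]*j[1]-s['tcp_pos'][1]*j[0])).round(2),'F',s['force'].round(2),'Fj',(s['force'][:2]@j).round(2),'tilt',R[:,0].round(4),'op mm',round(s['opening']*85.4,2))
E
python3 st.py
```

```text
1.7 tcp [0.5512 0.356  0.2115] jaw 25.36 alongjaw/perp mm 650.59 -85.68 F [-0.01  0.55  1.39] Fj 0.23 tilt [-7.e-04 -1.e-04 -1.e+00] op mm 40.23
```

```bash
python3 -m pendant '[{"fingers":4,"slide":[0,0,-1],"delta_rot":[0,0,0]},{"fingers":4,"slide":[0,0,-1],"delta_rot":[0,0,0]},{"fingers":4,"slide":[0,0,-1],"delta_rot":[0,0,0]},{"fingers":4,"slide":[0,0,-0.9],"delta_rot":[0,0,0]},{"fingers":4,"slide":[0,0,0],"delta_rot":[0,0,0]},{"fingers":4,"slide":[0,0,0],"delta_rot":[0,0,0]},{"fingers":4,"slide":[0,0,0],"delta_rot":[0,0,0]}]'; python3 st.py
```

```text
t: 2.4
tcp_pos: [0.5526, 0.3555, 0.1728]
tool_rot: [1.689, 1.57, 0.559]
force: [0.0, -0.2, 0.6]
opening: 0.467
2.4 tcp [0.5526 0.3555 0.1728] jaw 25.26 alongjaw/perp mm 651.42 -85.71 F [ 0.01 -0.23  0.58] Fj -0.09 tilt [ 9.e-04  6.e-04 -1.e+00] op mm 39.84
```

```bash
python3 -m pendant '[{"fingers":4,"slide":[0.09,0.043,0],"delta_rot":[0,0,0]},{"fingers":4,"slide":[0.09,0.043,0],"delta_rot":[0,0,0]},{"fingers":4,"slide":[0.09,0.043,0],"delta_rot":[0,0,0]},{"fingers":4,"slide":[0.09,0.043,0],"delta_rot":[0,0,0]},{"fingers":4,"slide":[0,0,0],"delta_rot":[0,0,0]},{"fingers":4,"slide":[0,0,0],"delta_rot":[0,0,0]}]'; python3 st.py
```

```text
t: 3.0
tcp_pos: [0.5558, 0.3571, 0.1723]
tool_rot: [-2.802, 1.571, 2.352]
force: [-0.2, 0.1, -0.5]
opening: 0.475
3.0 tcp [0.5558 0.3571 0.1723] jaw 25.26 alongjaw/perp mm 655.04 -85.72 F [-0.24  0.13 -0.51] Fj -0.16 tilt [-0.  0. -1.] op mm 40.52
```

```bash
for i in 1; do python3 -m pendant '[{"fingers":4,"slide":[0.045,0.021,0],"delta_rot":[0,0,0]},{"fingers":4,"slide":[0.045,0.021,0],"delta_rot":[0,0,0]},{"fingers":4,"slide":[0,0,0],"delta_rot":[0,0,0]}]' >/dev/null; python3 st.py;done; python3 -m pendant '[{"fingers":4,"slide":[0.045,0.021,0],"delta_rot":[0,0,0]},{"fingers":4,"slide":[0,0,0],"delta_rot":[0,0,0]}]' >/dev/null; python3 st.py
```

```text
3.3 tcp [0.5568 0.3575 0.1723] jaw 25.27 alongjaw/perp mm 656.1 -85.64 F [ 0.5  -0.15 -0.2 ] Fj 0.39 tilt [ 1.e-04  0.e+00 -1.e+00] op mm 40.11
3.5 tcp [0.5572 0.3577 0.1723] jaw 25.26 alongjaw/perp mm 656.59 -85.71 F [ 0.07  0.48 -0.71] Fj 0.27 tilt [ 1.e-04  1.e-04 -1.e+00] op mm 39.9
```

```bash
python3 -m pendant '[{"fingers":4,"slide":[0.045,0.021,0],"delta_rot":[0,0,0]},{"fingers":4,"slide":[0,0,0],"delta_rot":[0,0,0]}]' >/dev/null; python3 st.py
```

```text
3.7 tcp [0.5575 0.3579 0.1723] jaw 25.26 alongjaw/perp mm 656.96 -85.7 F [-0.98  1.22  0.34] Fj -0.37 tilt [-2.e-04 -0.e+00 -1.e+00] op mm 39.95
```

```bash
python3 -m pendant '[{"fingers":4,"slide":[0.045,0.021,0],"delta_rot":[0,0,0]},{"fingers":4,"slide":[0,0,0],"delta_rot":[0,0,0]}]' >/dev/null; python3 st.py
```

```text
3.9 tcp [0.5579 0.3581 0.1723] jaw 25.27 alongjaw/perp mm 657.43 -85.71 F [-0.76  0.32  0.15] Fj -0.55 tilt [-3.e-04 -0.e+00 -1.e+00] op mm 40.36
```

```bash
python3 -m pendant '[{"fingers":4,"slide":[0.045,0.021,0],"delta_rot":[0,0,0]},{"fingers":4,"slide":[0,0,0],"delta_rot":[0,0,0]}]' >/dev/null; python3 st.py
```

```text
4.1 tcp [0.5581 0.3582 0.1724] jaw 25.26 alongjaw/perp mm 657.63 -85.76 F [-2.53  0.2   1.69] Fj -2.2 tilt [-9.e-04 -2.e-04 -1.e+00] op mm 39.82
```

```bash
python3 -m pendant '[{"fingers":4,"slide":[0.045,0.021,0],"delta_rot":[0,0,0]},{"fingers":4,"slide":[0,0,0],"delta_rot":[0,0,0]}]' >/dev/null; python3 st.py
```

```text
4.3 tcp [0.5583 0.3583 0.1725] jaw 25.26 alongjaw/perp mm 657.8 -85.75 F [-4.88 -1.71  2.88] Fj -5.14 tilt [-1.5e-03 -6.0e-04 -1.0e+00] op mm 39.99
```

```bash
python3 -m pendant '[{"fingers":4,"slide":[-0.18,-0.086,0],"delta_rot":[0,0,0]},{"fingers":4,"slide":[-0.18,-0.086,0],"delta_rot":[0,0,0]},{"fingers":4,"slide":[-0.18,-0.086,0],"delta_rot":[0,0,0]},{"fingers":4,"slide":[-0.18,-0.086,0],"delta_rot":[0,0,0]},{"fingers":4,"slide":[-0.18,-0.086,0],"delta_rot":[0,0,0]},{"fingers":4,"slide":[-0.09,-0.043,0],"delta_rot":[0,0,0]},{"fingers":4,"slide":[0,0,0],"delta_rot":[0,0,0]}]' >/dev/null; python3 st.py
```

```text
5.0 tcp [0.549  0.3538 0.1724] jaw 25.27 alongjaw/perp mm 647.47 -85.57 F [ 0.23 -0.46 -0.65] Fj 0.01 tilt [ 2.e-04  1.e-04 -1.e+00] op mm 39.63
```

```bash
python3 -m pendant '[{"fingers":4,"slide":[-0.045,-0.021,0],"delta_rot":[0,0,0]},{"fingers":4,"slide":[-0.045,-0.021,0],"delta_rot":[0,0,0]},{"fingers":4,"slide":[0,0,0],"delta_rot":[0,0,0]}]' >/dev/null; python3 st.py
```

```text
5.3 tcp [0.5482 0.3534 0.1723] jaw 25.26 alongjaw/perp mm 646.54 -85.62 F [-1.31 -0.6  -0.19] Fj -1.44 tilt [ 1.e-04  0.e+00 -1.e+00] op mm 39.83
```

```bash
python3 -m pendant '[{"fingers":4,"slide":[-0.045,-0.021,0],"delta_rot":[0,0,0]},{"fingers":4,"slide":[0,0,0],"delta_rot":[0,0,0]}]' >/dev/null; python3 st.py
```

```text
5.5 tcp [0.5477 0.3532 0.1723] jaw 25.27 alongjaw/perp mm 646.05 -85.6 F [0.76 0.66 0.43] Fj 0.97 tilt [ 1.e-04  0.e+00 -1.e+00] op mm 40.27
```

```bash
python3 -m pendant '[{"fingers":4,"slide":[-0.045,-0.021,0],"delta_rot":[0,0,0]},{"fingers":4,"slide":[-0.045,-0.021,0],"delta_rot":[0,0,0]},{"fingers":4,"slide":[0,0,0],"delta_rot":[0,0,0]}]' >/dev/null; python3 st.py
```

```text
5.8 tcp [0.5469 0.3527 0.1724] jaw 25.27 alongjaw/perp mm 645.13 -85.56 F [ 0.4   0.09 -0.7 ] Fj 0.4 tilt [ 3.e-04  1.e-04 -1.e+00] op mm 39.98
```

```bash
python3 -m pendant '[{"fingers":4,"slide":[-0.045,-0.021,0],"delta_rot":[0,0,0]},{"fingers":4,"slide":[0,0,0],"delta_rot":[0,0,0]}]' >/dev/null; python3 st.py
```

```text
6.0 tcp [0.5464 0.3526 0.1723] jaw 25.26 alongjaw/perp mm 644.58 -85.64 F [ 0.96 -0.01 -0.79] Fj 0.87 tilt [ 1.e-04  1.e-04 -1.e+00] op mm 40.33
```

```bash
python3 -m pendant '[{"fingers":4,"slide":[-0.045,-0.021,0],"delta_rot":[0,0,0]},{"fingers":4,"slide":[0,0,0],"delta_rot":[0,0,0]}]' >/dev/null; python3 st.py
```

```text
6.2 tcp [0.5461 0.3524 0.1725] jaw 25.27 alongjaw/perp mm 644.33 -85.63 F [ 0.89 -0.03  0.26] Fj 0.79 tilt [ 8.e-04  4.e-04 -1.e+00] op mm 39.95
```

```bash
python3 -m pendant '[{"fingers":4,"slide":[-0.045,-0.021,0],"delta_rot":[0,0,0]},{"fingers":4,"slide":[0,0,0],"delta_rot":[0,0,0]}]' >/dev/null; python3 st.py
```

```text
6.4 tcp [0.5459 0.3524 0.1727] jaw 25.26 alongjaw/perp mm 644.09 -85.66 F [1.51 1.24 0.89] Fj 1.89 tilt [ 1.4e-03  8.0e-04 -1.0e+00] op mm 40.46
```

```bash
python3 -m pendant '[{"fingers":4,"slide":[-0.045,-0.021,0],"delta_rot":[0,0,0]},{"fingers":4,"slide":[0,0,0],"delta_rot":[0,0,0]}]' >/dev/null; python3 st.py
```

```text
6.6 tcp [0.5457 0.3523 0.1729] jaw 25.26 alongjaw/perp mm 643.85 -85.65 F [3.81 1.5  2.01] Fj 4.09 tilt [ 0.002   0.0011 -1.    ] op mm 40.09
```

Stopper 1 (at y=0.355) travelled 13.0 mm with 12 mm of finger clearance, so its play is about 1 mm and it fits. I'll move on to the second.

```bash
python3 -m pendant '[{"fingers":4,"slide":[0.22,0.10,0],"delta_rot":[0,0,0]},{"fingers":4,"slide":[0.22,0.10,0],"delta_rot":[0,0,0]},{"fingers":4,"slide":[0.22,0.11,0],"delta_rot":[0,0,0]},{"fingers":4,"slide":[0,0,1.2],"delta_rot":[0,0,0]},{"fingers":4,"slide":[0,0,2],"delta_rot":[0,0,0]},{"fingers":4,"slide":[0,0,2],"delta_rot":[0,0,-1]},{"fingers":4,"slide":[0.1,-2,0],"delta_rot":[0,0,-1]},{"fingers":4,"slide":[0.1,-3,0],"delta_rot":[0,0,0]},{"fingers":4,"slide":[0.1,-3,0],"delta_rot":[0,0,0]},{"fingers":4,"slide":[0.1,-3,0],"delta_rot":[0,0,0]},{"fingers":4,"slide":[0.1,-3,0],"delta_rot":[0,0,0]},{"fingers":4,"slide":[0.1,-2,0],"delta_rot":[0,0,0]},{"fingers":4,"slide":[0,-1,0],"delta_rot":[0,0,0]},{"fingers":4,"slide":[0,0,0],"delta_rot":[0,0,0]},{"fingers":4,"slide":[0,0,0],"delta_rot":[0,0,0]}]' >/dev/null; python3 st.py
```

```text
8.1 tcp [0.5575 0.1852 0.2243] jaw 23.25 alongjaw/perp mm 585.32 49.87 F [-0.67  0.11  0.75] Fj -0.58 tilt [-2.e-04  5.e-04 -1.e+00] op mm 39.8
```

```bash
python3 -m pendant '[{"fingers":4,"slide":[0,0,-1],"delta_rot":[0,0,0]},{"fingers":4,"slide":[0,0,-1.4],"delta_rot":[0,0,0]},{"fingers":4,"slide":[0,0,-1.4],"delta_rot":[0,0,0]},{"fingers":4,"slide":[0,0,-1.4],"delta_rot":[0,0,0]},{"fingers":4,"slide":[0,0,0],"delta_rot":[0,0,0]},{"fingers":4,"slide":[0.092,0.039,0],"delta_rot":[0,0,0]},{"fingers":4,"slide":[0.092,0.039,0],"delta_rot":[0,0,0]},{"fingers":4,"slide":[0.092,0.039,0],"delta_rot":[0,0,0]},{"fingers":4,"slide":[0.092,0.039,0],"delta_rot":[0,0,0]},{"fingers":4,"slide":[0,0,0],"delta_rot":[0,0,0]},{"fingers":4,"slide":[0,0,0],"delta_rot":[0,0,0]}]' >/dev/null; python3 st.py
```

```text
9.2 tcp [0.5614 0.1865 0.1725] jaw 23.26 alongjaw/perp mm 589.42 50.3 F [-0.02  0.03  0.25] Fj -0.01 tilt [ 4.e-04  1.e-04 -1.e+00] op mm 40.17
```

```bash
python3 -m pendant '[{"fingers":4,"slide":[0.046,0.02,0],"delta_rot":[0,0,0]},{"fingers":4,"slide":[0.046,0.02,0],"delta_rot":[0,0,0]},{"fingers":4,"slide":[0,0,0],"delta_rot":[0,0,0]}]' >/dev/null; python3 st.py
```

```text
9.5 tcp [0.5623 0.187  0.1724] jaw 23.26 alongjaw/perp mm 590.42 50.3 F [ 0.05 -0.29  0.72] Fj -0.07 tilt [ 2.e-04  1.e-04 -1.e+00] op mm 40.02
```

```bash
python3 -m pendant '[{"fingers":4,"slide":[0.046,0.02,0],"delta_rot":[0,0,0]},{"fingers":4,"slide":[0,0,0],"delta_rot":[0,0,0]}]' >/dev/null; python3 st.py
```

```text
9.7 tcp [0.5627 0.1872 0.1723] jaw 23.27 alongjaw/perp mm 590.91 50.31 F [ 0.39 -0.68 -0.07] Fj 0.09 tilt [ 1.e-04  0.e+00 -1.e+00] op mm 40.02
```

```bash
python3 -m pendant '[{"fingers":4,"slide":[0.046,0.02,0],"delta_rot":[0,0,0]},{"fingers":4,"slide":[0,0,0],"delta_rot":[0,0,0]}]' >/dev/null; python3 st.py
```

```text
9.9 tcp [0.5632 0.1874 0.1723] jaw 23.27 alongjaw/perp mm 591.44 50.31 F [ 0.09  0.16 -0.54] Fj 0.14 tilt [ 2.e-04  1.e-04 -1.e+00] op mm 40.06
```

```bash
python3 -m pendant '[{"fingers":4,"slide":[0.046,0.02,0],"delta_rot":[0,0,0]},{"fingers":4,"slide":[0,0,0],"delta_rot":[0,0,0]}]' >/dev/null; python3 st.py
```

```text
10.1 tcp [0.5635 0.1876 0.1723] jaw 23.26 alongjaw/perp mm 591.75 50.26 F [-0.78 -0.37  0.34] Fj -0.86 tilt [-3.e-04 -0.e+00 -1.e+00] op mm 39.83
```

```bash
python3 -m pendant '[{"fingers":4,"slide":[0.046,0.02,0],"delta_rot":[0,0,0]},{"fingers":4,"slide":[0,0,0],"delta_rot":[0,0,0]}]' >/dev/null; python3 st.py
```

```text
10.3 tcp [0.5639 0.1878 0.1723] jaw 23.27 alongjaw/perp mm 592.22 50.25 F [-0.53  0.22  0.62] Fj -0.4 tilt [-3.e-04 -0.e+00 -1.e+00] op mm 40.08
```

```bash
python3 -m pendant '[{"fingers":4,"slide":[0.046,0.02,0],"delta_rot":[0,0,0]},{"fingers":4,"slide":[0,0,0],"delta_rot":[0,0,0]}]' >/dev/null; python3 st.py
```

```text
10.5 tcp [0.5641 0.1879 0.1723] jaw 23.27 alongjaw/perp mm 592.47 50.24 F [-2.33  0.66  1.77] Fj -1.88 tilt [-9.e-04 -2.e-04 -1.e+00] op mm 40.09
```

```bash
python3 -m pendant '[{"fingers":4,"slide":[0.046,0.02,0],"delta_rot":[0,0,0]},{"fingers":4,"slide":[0,0,0],"delta_rot":[0,0,0]}]' >/dev/null; python3 st.py
```

```text
10.7 tcp [0.5643 0.188  0.1724] jaw 23.27 alongjaw/perp mm 592.63 50.21 F [-3.56 -1.16  3.52] Fj -3.73 tilt [-1.6e-03 -4.0e-04 -1.0e+00] op mm 39.96
```

```bash
python3 -m pendant '[{"fingers":4,"slide":[-0.184,-0.079,0],"delta_rot":[0,0,0]},{"fingers":4,"slide":[-0.184,-0.079,0],"delta_rot":[0,0,0]},{"fingers":4,"slide":[-0.184,-0.079,0],"delta_rot":[0,0,0]},{"fingers":4,"slide":[-0.184,-0.079,0],"delta_rot":[0,0,0]},{"fingers":4,"slide":[-0.184,-0.079,0],"delta_rot":[0,0,0]},{"fingers":4,"slide":[-0.184,-0.079,0],"delta_rot":[0,0,0]},{"fingers":4,"slide":[0,0,0],"delta_rot":[0,0,0]}]' >/dev/null; python3 st.py
```

```text
11.4 tcp [0.5537 0.1833 0.1724] jaw 23.26 alongjaw/perp mm 581.1 50.27 F [ 0.53 -0.17 -0.34] Fj 0.42 tilt [ 1.e-04  0.e+00 -1.e+00] op mm 39.93
```

```bash
python3 -m pendant '[{"fingers":4,"slide":[-0.046,-0.02,0],"delta_rot":[0,0,0]},{"fingers":4,"slide":[-0.046,-0.02,0],"delta_rot":[0,0,0]},{"fingers":4,"slide":[0,0,0],"delta_rot":[0,0,0]}]' >/dev/null; python3 st.py
```

```text
11.7 tcp [0.5531 0.183  0.1724] jaw 23.27 alongjaw/perp mm 580.39 50.3 F [0.02 0.91 0.61] Fj 0.37 tilt [ 2.e-04  1.e-04 -1.e+00] op mm 40.12
```

```bash
python3 -m pendant '[{"fingers":4,"slide":[-0.046,-0.02,0],"delta_rot":[0,0,0]},{"fingers":4,"slide":[0,0,0],"delta_rot":[0,0,0]}]' >/dev/null; python3 st.py
```

```text
11.9 tcp [0.5527 0.1828 0.1724] jaw 23.27 alongjaw/perp mm 579.96 50.38 F [ 0.8   0.22 -0.73] Fj 0.82 tilt [ 4.e-04  0.e+00 -1.e+00] op mm 39.89
```

```bash
python3 -m pendant '[{"fingers":4,"slide":[-0.046,-0.02,0],"delta_rot":[0,0,0]},{"fingers":4,"slide":[0,0,0],"delta_rot":[0,0,0]}]' >/dev/null; python3 st.py
```

```text
12.1 tcp [0.5521 0.1826 0.1724] jaw 23.26 alongjaw/perp mm 579.38 50.31 F [ 0.43 -0.47  0.17] Fj 0.21 tilt [ 2.e-04  1.e-04 -1.e+00] op mm 40.04
```

```bash
python3 -m pendant '[{"fingers":4,"slide":[-0.046,-0.02,0],"delta_rot":[0,0,0]},{"fingers":4,"slide":[0,0,0],"delta_rot":[0,0,0]}]' >/dev/null; python3 st.py
```

```text
12.3 tcp [0.5519 0.1825 0.1725] jaw 23.27 alongjaw/perp mm 579.12 50.3 F [1.7  0.86 0.56] Fj 1.9 tilt [ 8.e-04  3.e-04 -1.e+00] op mm 40.15
```

```bash
python3 -m pendant '[{"fingers":4,"slide":[-0.046,-0.02,0],"delta_rot":[0,0,0]},{"fingers":4,"slide":[0,0,0],"delta_rot":[0,0,0]}]' >/dev/null; python3 st.py
```

```text
12.5 tcp [0.5517 0.1824 0.1727] jaw 23.26 alongjaw/perp mm 578.9 50.29 F [2.58 1.2  1.05] Fj 2.84 tilt [ 1.6e-03  6.0e-04 -1.0e+00] op mm 40.14
```

```bash
python3 -m pendant '[{"fingers":4,"slide":[-0.046,-0.02,0],"delta_rot":[0,0,0]},{"fingers":4,"slide":[0,0,0],"delta_rot":[0,0,0]}]' >/dev/null; python3 st.py
```

```text
12.7 tcp [0.5515 0.1823 0.1729] jaw 23.26 alongjaw/perp mm 578.69 50.3 F [3.38 1.22 1.29] Fj 3.58 tilt [ 2.3e-03  8.0e-04 -1.0e+00] op mm 39.91
```

Stopper 2 also travelled 13.0 mm, so it fits. The third should be the loose one, but it still has to be felt.

```bash
python3 -m pendant '[{"fingers":4,"slide":[0.23,0.1,0],"delta_rot":[0,0,0]},{"fingers":4,"slide":[0.23,0.1,0],"delta_rot":[0,0,0]},{"fingers":4,"slide":[0.24,0.1,0],"delta_rot":[0,0,0]},{"fingers":4,"slide":[0,0,1.2],"delta_rot":[0,0,0]},{"fingers":4,"slide":[0,0,2],"delta_rot":[0,0,0]},{"fingers":4,"slide":[0,0,2],"delta_rot":[0,0,0]},{"fingers":4,"slide":[-0.6,-2,0],"delta_rot":[0,0,4]},{"fingers":4,"slide":[-0.8,-3,0],"delta_rot":[0,0,5]},{"fingers":4,"slide":[-0.8,-3,0],"delta_rot":[0,0,5]},{"fingers":4,"slide":[-0.8,-3,0],"delta_rot":[0,0,5]},{"fingers":4,"slide":[-0.8,-3,0],"delta_rot":[0,0,4]},{"fingers":4,"slide":[-0.5,-1.65,0],"delta_rot":[0,0,2]},{"fingers":4,"slide":[0,0,0],"delta_rot":[0,0,0]},{"fingers":4,"slide":[0,0,0],"delta_rot":[0,0,0]},{"fingers":4,"slide":[0,0,0],"delta_rot":[0,0,0]}]' >/dev/null; python3 st.py
python3 - <<'E'
from fit import *
from plant import *
c=capture('side');cv2.imwrite('pics/side2.png',c['image'])
cv2.imwrite('pics/v2.png',cv2.resize(c['image'][110:260,165:315],None,fx=4,fy=4,interpolation=cv2.INTER_CUBIC))
E
```

```text
14.2 tcp [0.515  0.0292 0.2247] jaw 48.28 alongjaw/perp mm 364.59 364.96 F [ 0.15 -0.69  0.6 ] Fj -0.42 tilt [ 5.e-04  5.e-04 -1.e+00] op mm 40.07
```

View pics/v2.png

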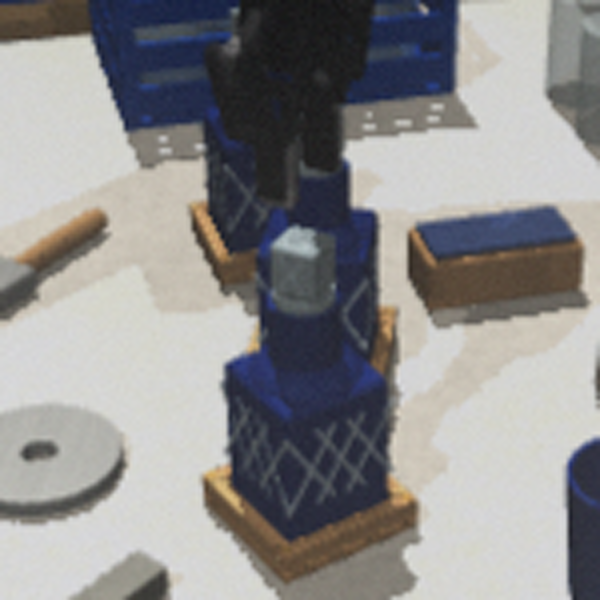

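The fingers at crop px (275,190) and (322,165) straddle the finial at (303,270), so I'll descend.

```bash
python3 -m pendant '[{"fingers":4,"slide":[0,0,-1],"delta_rot":[0,0,0]},{"fingers":4,"slide":[0,0,-1.4],"delta_rot":[0,0,0]},{"fingers":4,"slide":[0,0,-1.4],"delta_rot":[0,0,0]},{"fingers":4,"slide":[0,0,-1.4],"delta_rot":[0,0,0]},{"fingers":4,"slide":[0,0,0],"delta_rot":[0,0,0]},{"fingers":4,"slide":[0.067,0.075,0],"delta_rot":[0,0,0]},{"fingers":4,"slide":[0.067,0.075,0],"delta_rot":[0,0,0]},{"fingers":4,"slide":[0.067,0.075,0],"delta_rot":[0,0,0]},{"fingers":4,"slide":[0.067,0.075,0],"delta_rot":[0,0,0]},{"fingers":4,"slide":[0.067,0.075,0],"delta_rot":[0,0,0]},{"fingers":4,"slide":[0,0,0],"delta_rot":[0,0,0]},{"fingers":4,"slide":[0,0,0],"delta_rot":[0,0,0]}]' >/dev/null; python3 st.py
```

```text
15.45 tcp [0.5181 0.0323 0.1724] jaw 48.27 alongjaw/perp mm 368.95 365.15 F [-0.89 -0.41 -0.62] Fj -0.9 tilt [ 2.e-04  0.e+00 -1.e+00] op mm 40.1
```

```bash
python3 -m pendant '[{"fingers":4,"slide":[0.034,0.037,0],"delta_rot":[0,0,0]},{"fingers":4,"slide":[0.034,0.037,0],"delta_rot":[0,0,0]},{"fingers":4,"slide":[0,0,0],"delta_rot":[0,0,0]}]' >/dev/null; python3 st.py
```

```text
15.75 tcp [0.5188 0.033  0.1723] jaw 48.27 alongjaw/perp mm 369.99 365.16 F [-0.6  -0.17 -0.2 ] Fj -0.53 tilt [ 1.e-04  1.e-04 -1.e+00] op mm 39.91
```

```bash
python3 -m pendant '[{"fingers":4,"slide":[0.034,0.037,0],"delta_rot":[0,0,0]},{"fingers":4,"slide":[0.034,0.037,0],"delta_rot":[0,0,0]},{"fingers":4,"slide":[0,0,0],"delta_rot":[0,0,0]}]' >/dev/null; python3 st.py
```

```text
16.05 tcp [0.5194 0.0337 0.1723] jaw 48.27 alongjaw/perp mm 370.9 365.14 F [-0.93  0.01 -0.14] Fj -0.61 tilt [-1.e-04 -0.e+00 -1.e+00] op mm 40.22
```

```bash
python3 -m pendant '[{"fingers":4,"slide":[0.034,0.037,0],"delta_rot":[0,0,0]},{"fingers":4,"slide":[0,0,0],"delta_rot":[0,0,0]}]' >/dev/null; python3 st.py
```

```text
16.25 tcp [0.5196 0.0341 0.1723] jaw 48.27 alongjaw/perp mm 371.36 365.06 F [-0.73 -0.7   0.43] Fj -1.01 tilt [-3.e-04 -0.e+00 -1.e+00] op mm 39.93
```

```bash
python3 -m pendant '[{"fingers":4,"slide":[0.034,0.037,0],"delta_rot":[0,0,0]},{"fingers":4,"slide":[0,0,0],"delta_rot":[0,0,0]}]' >/dev/null; python3 st.py
```

```text
16.45 tcp [0.5201 0.0345 0.1723] jaw 48.26 alongjaw/perp mm 371.98 365.12 F [-1.51  0.31  0.26] Fj -0.77 tilt [-0.e+00  1.e-04 -1.e+00] op mm 39.83
```

```bash
python3 -m pendant '[{"fingers":4,"slide":[0.034,0.037,0],"delta_rot":[0,0,0]},{"fingers":4,"slide":[0,0,0],"delta_rot":[0,0,0]}]' >/dev/null; python3 st.py
```

```text
16.65 tcp [0.5205 0.0349 0.1723] jaw 48.27 alongjaw/perp mm 372.55 365.22 F [-0.71  0.29 -0.49] Fj -0.26 tilt [ 2.e-04  1.e-04 -1.e+00] op mm 39.77
```

```bash
python3 -m pendant '[{"fingers":4,"slide":[0.034,0.037,0],"delta_rot":[0,0,0]},{"fingers":4,"slide":[0,0,0],"delta_rot":[0,0,0]}]' >/dev/null; python3 st.py
```

```text
16.85 tcp [0.5209 0.0353 0.1723] jaw 48.27 alongjaw/perp mm 373.06 365.25 F [-0.77 -0.39  0.4 ] Fj -0.81 tilt [ 2.e-04  1.e-04 -1.e+00] op mm 39.87
```

```bash
python3 -m pendant '[{"fingers":4,"slide":[0.034,0.037,0],"delta_rot":[0,0,0]},{"fingers":4,"slide":[0,0,0],"delta_rot":[0,0,0]}]' >/dev/null; python3 st.py
```

```text
17.05 tcp [0.5212 0.0356 0.1723] jaw 48.27 alongjaw/perp mm 373.56 365.22 F [-0.76 -0.79 -0.11] Fj -1.1 tilt [ 2.e-04  1.e-04 -1.e+00] op mm 40.13
```

```bash
python3 -m pendant '[{"fingers":4,"slide":[0.034,0.037,0],"delta_rot":[0,0,0]},{"fingers":4,"slide":[0,0,0],"delta_rot":[0,0,0]}]' >/dev/null; python3 st.py
```

```text
17.25 tcp [0.5215 0.036  0.1723] jaw 48.27 alongjaw/perp mm 373.96 365.23 F [-0.78 -1.03  0.37] Fj -1.29 tilt [ 0.  0. -1.] op mm 39.84
```

```bash
python3 -m pendant '[{"fingers":4,"slide":[0.034,0.037,0],"delta_rot":[0,0,0]},{"fingers":4,"slide":[0,0,0],"delta_rot":[0,0,0]}]' >/dev/null; python3 st.py
```

```text
17.45 tcp [0.5216 0.0361 0.1724] jaw 48.28 alongjaw/perp mm 374.08 365.27 F [-1.65 -1.51  1.52] Fj -2.22 tilt [-5.e-04 -5.e-04 -1.e+00] op mm 39.92
```

```bash
python3 -m pendant '[{"fingers":4,"slide":[0.034,0.037,0],"delta_rot":[0,0,0]},{"fingers":4,"slide":[0,0,0],"delta_rot":[0,0,0]}]' >/dev/null; python3 st.py
```

```text
17.65 tcp [0.5217 0.0362 0.1725] jaw 48.28 alongjaw/perp mm 374.24 365.3 F [-3.75 -4.51  4.13] Fj -5.86 tilt [-9.e-04 -1.e-03 -1.e+00] op mm 39.8
```

```bash
python3 -m pendant '[{"fingers":4,"slide":[-0.134,-0.15,0],"delta_rot":[0,0,0]},{"fingers":4,"slide":[-0.134,-0.15,0],"delta_rot":[0,0,0]},{"fingers":4,"slide":[-0.134,-0.15,0],"delta_rot":[0,0,0]},{"fingers":4,"slide":[-0.134,-0.15,0],"delta_rot":[0,0,0]},{"fingers":4,"slide":[-0.134,-0.15,0],"delta_rot":[0,0,0]},{"fingers":4,"slide":[-0.134,-0.15,0],"delta_rot":[0,0,0]},{"fingers":4,"slide":[-0.134,-0.15,0],"delta_rot":[0,0,0]},{"fingers":4,"slide":[0,0,0],"delta_rot":[0,0,0]}]' >/dev/null; python3 st.py
```

```text
18.45 tcp [0.5126 0.0261 0.1724] jaw 48.25 alongjaw/perp mm 360.8 365.11 F [0.67 0.25 1.05] Fj 0.63 tilt [ 1.e-04  1.e-04 -1.e+00] op mm 39.68
```

```bash
python3 -m pendant '[{"fingers":4,"slide":[-0.067,-0.075,0],"delta_rot":[0,0,0]},{"fingers":4,"slide":[-0.067,-0.075,0],"delta_rot":[0,0,0]},{"fingers":4,"slide":[0,0,0],"delta_rot":[0,0,0]}]' >/dev/null; python3 st.py
```

```text
18.75 tcp [0.5114 0.0247 0.1724] jaw 48.26 alongjaw/perp mm 358.87 365.22 F [ 0.34  1.32 -0.41] Fj 1.21 tilt [ 2.e-04  1.e-04 -1.e+00] op mm 39.8
```

```bash
python3 -m pendant '[{"fingers":4,"slide":[-0.067,-0.075,0],"delta_rot":[0,0,0]},{"fingers":4,"slide":[-0.034,-0.037,0],"delta_rot":[0,0,0]},{"fingers":4,"slide":[0,0,0],"delta_rot":[0,0,0]}]' >/dev/null; python3 st.py
```

```text
19.05 tcp [0.5104 0.0236 0.1724] jaw 48.26 alongjaw/perp mm 357.36 365.21 F [0.09 0.62 0.69] Fj 0.53 tilt [ 1.e-04  0.e+00 -1.e+00] op mm 39.99
```

```bash
python3 -m pendant '[{"fingers":4,"slide":[-0.034,-0.037,0],"delta_rot":[0,0,0]},{"fingers":4,"slide":[0,0,0],"delta_rot":[0,0,0]}]' >/dev/null; python3 st.py
```

```text
19.25 tcp [0.5101 0.0232 0.1723] jaw 48.27 alongjaw/perp mm 356.87 365.2 F [0.42 1.45 0.28] Fj 1.37 tilt [ 1.e-04  1.e-04 -1.e+00] op mm 39.77
```

Travel is already over 17 mm against 13 mm for the other two, so the third stopper is the loose one. I'll centre on the neck and grip.

```bash
python3 -m pendant '[{"fingers":4,"slide":[0.133,0.15,0],"delta_rot":[0,0,0]},{"fingers":4,"slide":[0.133,0.15,0],"delta_rot":[0,0,0]},{"fingers":4,"slide":[0.133,0.15,-0.2],"delta_rot":[0,0,0]},{"fingers":4,"slide":[0.133,0.15,-0.2],"delta_rot":[0,0,0]},{"fingers":4,"slide":[0,0,0],"delta_rot":[0,0,0]},{"fingers":3.4,"slide":[0,0,0],"delta_rot":[0,0,0]},{"fingers":3.1,"slide":[0,0,0],"delta_rot":[0,0,0]},{"fingers":2.9,"slide":[0,0,0],"delta_rot":[0,0,0]},{"fingers":2.7,"slide":[0,0,0],"delta_rot":[0,0,0]},{"fingers":2.4,"slide":[0,0,0],"delta_rot":[0,0,0]},{"fingers":2.4,"slide":[0,0,0],"delta_rot":[0,0,0]},{"fingers":2.4,"slide":[0,0,0],"delta_rot":[0,0,0]}]' 30; python3 st.py
```

```text
t: 20.45
tcp_pos: [0.5154, 0.0292, 0.1685]
tool_rot: [0.621, 1.571, -0.108]
force: [-0.9, 0.3, 1.1]
opening: 0.32
20.45 tcp [0.5154 0.0292 0.1685] jaw 48.27 alongjaw/perp mm 364.87 365.21 F [-0.9   0.27  1.12] Fj -0.4 tilt [ 2.e-04 -0.e+00 -1.e+00] op mm 27.36
```

```bash
python3 -m pendant '[{"fingers":2.4,"slide":[0,0,0.4],"delta_rot":[0,0,0]},{"fingers":2.4,"slide":[0,0,0.6],"delta_rot":[0,0,0]},{"fingers":2.4,"slide":[0,0,1],"delta_rot":[0,0,0]},{"fingers":2.4,"slide":[0,0,1],"delta_rot":[0,0,0]},{"fingers":2.4,"slide":[0,0,1],"delta_rot":[0,0,0]},{"fingers":2.4,"slide":[0,0,1],"delta_rot":[0,0,0]},{"fingers":2.4,"slide":[0,0,0.6],"delta_rot":[0,0,0]},{"fingers":2.4,"slide":[0,0,0.4],"delta_rot":[0,0,0]},{"fingers":2.4,"slide":[0,0,0],"delta_rot":[0,0,0]},{"fingers":2.4,"slide":[0,0,0],"delta_rot":[0,0,0]}]'; python3 - <<'E'
from fit import *
from plant import *
c=capture('side');cv2.imwrite('pics/side3.png',c['image'])
cv2.imwrite('pics/v3.png',cv2.resize(c['image'][90:240,165:315],None,fx=4,fy=4,interpolation=cv2.INTER_CUBIC))
E
python3 st.py
```

```text
t: 21.45
tcp_pos: [0.5152, 0.0292, 0.2281]
tool_rot: [-2.473, 1.57, 3.082]
force: [0.2, 0.0, -0.8]
opening: 0.319
21.5 tcp [0.5151 0.0292 0.2279] jaw 48.26 alongjaw/perp mm 364.71 364.95 F [-0.26  0.07 -0.83] Fj -0.13 tilt [-9.e-04  0.e+00 -1.e+00] op mm 27.54
```

View pics/v3.png

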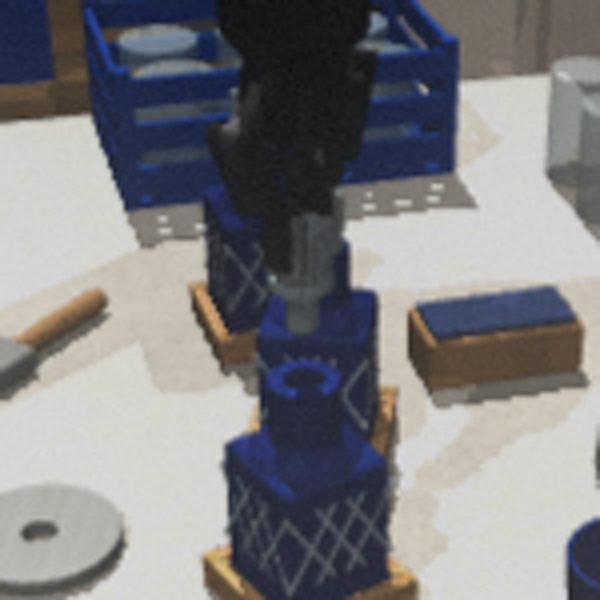

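```bash
python3 - <<'E'
from h import *
s=cv2.imread('pics/side0.png'); S=6; u0,v0=215,290
a=cv2.resize(s[v0:v0+120,u0:u0+90],None,fx=S,fy=S,interpolation=cv2.INTER_CUBIC)
t=cv2.imread('pics/top0.png'); T=10;tu,tv=330,234
b=cv2.resize(t[tv:tv+36,tu:tu+30+45],None,fx=T,fy=T,interpolation=cv2.INTER_CUBIC)
th=np.linspace(0,2*np.pi,30)
for k,y in((3,-.2185),(2,-.2745),(1,-.3305)):
    x=.467
    C=np.c_[x+.01075*np.cos(th),y+.01075*np.sin(th),np.full(30,.034)]
    for im,n,o,K in((a,'side',(u0,v0),S),(b,'top',(tu,tv),T)):
        P=((proj(n,C)-o+.5)*K).astype(int); cv2.polylines(im,[P.reshape(-1,1,2)],True,(0,255,0),1)
c=np.zeros((620,1300,3),np.uint8)
cv2.imwrite('pics/hs.png',a[:560]);cv2.imwrite('pics/ht.png',b)
E
```

```text
(no output)
```

View pics/hs.png

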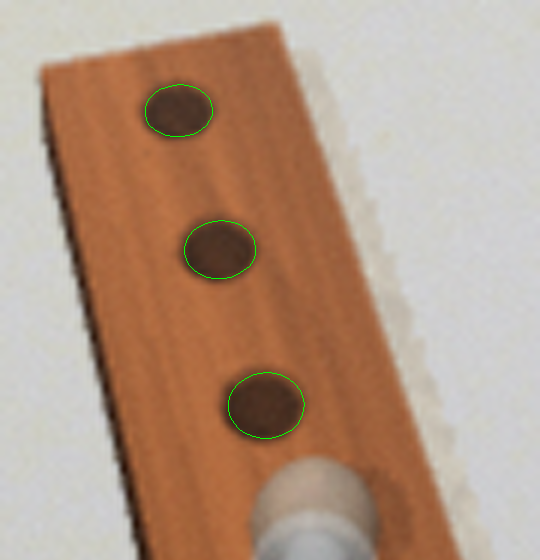

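View pics/ht.png

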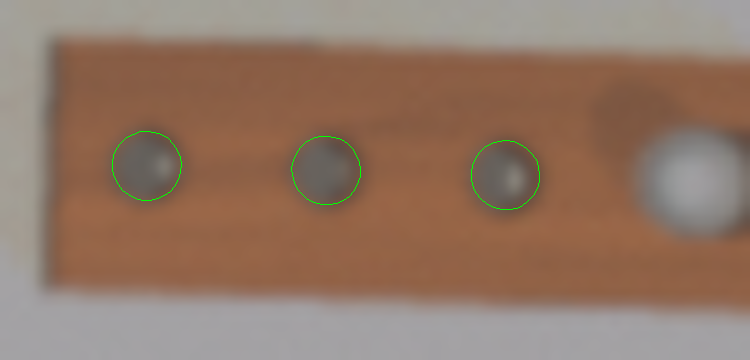

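Both cameras put hole 3 at (0.467, -0.2185), with the circles overlaid to within about 1 mm. Moving there.

```bash
python3 -m pendant '[{"fingers":2.4,"slide":[-0.2,-1,0],"delta_rot":[0,0,0]},{"fingers":2.4,"slide":[-0.4,-2,0],"delta_rot":[0,0,0]},{"fingers":2.4,"slide":[-0.5,-2.5,0],"delta_rot":[0,0,0]},{"fingers":2.4,"slide":[-0.5,-2.5,0],"delta_rot":[0,0,0]},{"fingers":2.4,"slide":[-0.5,-2.5,0],"delta_rot":[0,0,0]},{"fingers":2.4,"slide":[-0.5,-2.5,0],"delta_rot":[0,0,0]},{"fingers":2.4,"slide":[-0.5,-2.5,0],"delta_rot":[0,0,0]},{"fingers":2.4,"slide":[-0.5,-2.5,-1],"delta_rot":[0,0,0]},{"fingers":2.4,"slide":[-0.4,-2.5,-2],"delta_rot":[0,0,0]},{"fingers":2.4,"slide":[-0.4,-2.2,-2],"delta_rot":[0,0,0]},{"fingers":2.4,"slide":[-0.3,-1.3,-2],"delta_rot":[0,0,0]},{"fingers":2.4,"slide":[-0.1,-0.8,-2],"delta_rot":[0,0,0]},{"fingers":2.4,"slide":[0,0,-1],"delta_rot":[0,0,0]},{"fingers":2.4,"slide":[0,0,0],"delta_rot":[0,0,0]},{"fingers":2.4,"slide":[0,0,0],"delta_rot":[0,0,0]},{"fingers":2.4,"slide":[0,0,0],"delta_rot":[0,0,0]}]'; python3 - <<'E'
from fit import *
from plant import *
s=state(); p=s['tcp_pos']; S=6
im={}
for n in('side','top'):
    c=capture(n);cv2.imwrite(f'pics/{n}4.png',c['image']); im[n]=c['image']
u,v=proj('side',[p[0],p[1],p[2]])[0].astype(int); h=45
a=cv2.resize(im['side'][v-h:v+h,u-h:u+h],None,fx=S,fy=S,interpolation=cv2.INTER_CUBIC)
th=np.linspace(0,2*np.pi,30)
mid=p[2]+.0095
for r,z,col in((.018,mid-.023,(0,255,0)),(.009,mid-.051,(0,0,255)),(.01075,.034,(255,255,0))):
    x,y=(p[0],p[1]) if z>.035 else (.467,-.2185)
    C=np.c_[x+r*np.cos(th),y+r*np.sin(th),np.full(30,z)]
    P=((proj('side',C)-[u-h,v-h]+.5)*S).astype(int); cv2.polylines(a,[P.reshape(-1,1,2)],True,col,1)
cv2.imwrite('pics/v4.png',a)
E
python3 st.py
```

```text
t: 23.1
tcp_pos: [0.4681, -0.2187, 0.1294]
tool_rot: [0.334, 1.569, -0.394]
force: [0.4, -0.8, -0.3]
opening: 0.322
23.2 tcp [ 0.4681 -0.2187  0.1294] jaw 48.31 alongjaw/perp mm 148.03 494.96 F [-0.04  0.89 -0.83] Fj 0.63 tilt [ 1.9e-03 -8.0e-04 -1.0e+00] op mm 27.51
```

View pics/v4.png

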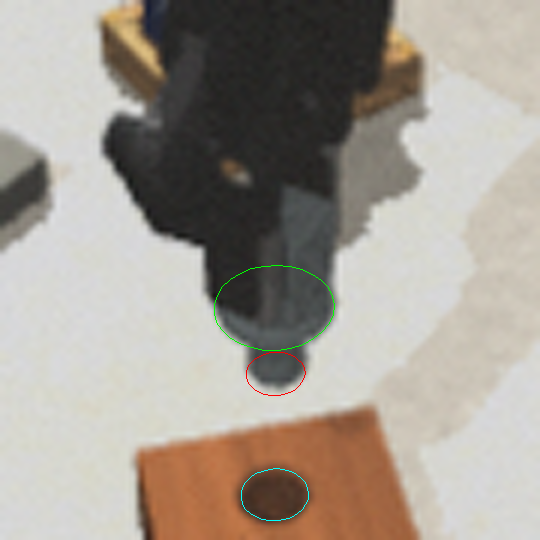

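```bash
python3 -m pendant '[{"fingers":2.4,"slide":[0,0,-1],"delta_rot":[0,0,0]},{"fingers":2.4,"slide":[0,0,-1],"delta_rot":[0,0,0]},{"fingers":2.4,"slide":[0,0,-1],"delta_rot":[0,0,0]},{"fingers":2.4,"slide":[0,0,-1],"delta_rot":[0,0,0]},{"fingers":2.4,"slide":[0,0,-0.7],"delta_rot":[0,0,0]},{"fingers":2.4,"slide":[0,0,0],"delta_rot":[0,0,0]},{"fingers":2.4,"slide":[0,0,0],"delta_rot":[0,0,0]},{"fingers":2.4,"slide":[0,0,0],"delta_rot":[0,0,0]}]'; python3 - <<'E'
from fit import *
from plant import *
s=state(); p=s['tcp_pos']; S=8
im=capture('side')['image'];cv2.imwrite(f'pics/side5.png',im)
u,v=proj('side',[.467,-.2185,.05])[0].astype(int); h=32
a=cv2.resize(im[v-h:v+h,u-h:u+h],None,fx=S,fy=S,interpolation=cv2.INTER_CUBIC)
th=np.linspace(0,2*np.pi,30)
mid=p[2]+.0095
for r,z,col in((.018,mid-.023,(0,255,0)),(.009,mid-.051,(0,0,255)),(.01075,.034,(255,255,0))):
    x,y=(p[0],p[1]) if z>.035 else (.467,-.2185)
    C=np.c_[x+r*np.cos(th),y+r*np.sin(th),np.full(30,z)]
    P=((proj('side',C)-[u-h,v-h]+.5)*S).astype(int); cv2.polylines(a,[P.reshape(-1,1,2)],True,col,1)
cv2.imwrite('pics/v5.png',a)
E
python3 st.py
```

```text
t: 24.0
tcp_pos: [0.4677, -0.219, 0.0817]
tool_rot: [0.36, 1.57, -0.368]
force: [-0.3, 1.6, -0.5]
opening: 0.321
24.05 tcp [ 0.4678 -0.219   0.0818] jaw 48.27 alongjaw/perp mm 147.98 494.82 F [-0.08  0.82 -1.24] Fj 0.56 tilt [ 1.e-03 -4.e-04 -1.e+00] op mm 27.68
```

View pics/v5.png

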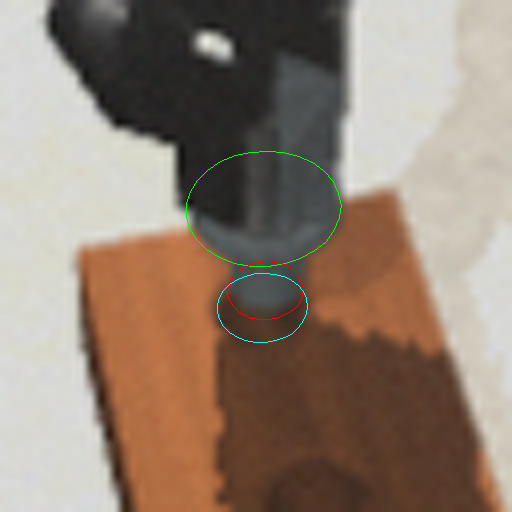

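```bash
python3 -m pendant '[{"fingers":2.4,"slide":[-0.08,0.04,0],"delta_rot":[0,0,0]},{"fingers":2.4,"slide":[0,0,0],"delta_rot":[0,0,0]},{"fingers":2.4,"slide":[0,0,-0.4],"delta_rot":[0,0,0]},{"fingers":2.4,"slide":[0,0,-0.4],"delta_rot":[0,0,0]},{"fingers":2.4,"slide":[0,0,-0.2],"delta_rot":[0,0,0]},{"fingers":2.4,"slide":[0,0,0],"delta_rot":[0,0,0]}]' >/dev/null; python3 st.py
```

```text
24.65 tcp [ 0.4663 -0.2182  0.0708] jaw 48.27 alongjaw/perp mm 147.56 493.21 F [ 0.04  0.58 -1.65] Fj 0.45 tilt [-1.e-03  6.e-04 -1.e+00] op mm 27.46
```

```bash
python3 -m pendant '[{"fingers":2.4,"slide":[0,0,-0.2],"delta_rot":[0,0,0]},{"fingers":2.4,"slide":[0,0,-0.2],"delta_rot":[0,0,0]},{"fingers":2.4,"slide":[0,0,0],"delta_rot":[0,0,0]}]' >/dev/null; python3 st.py
```

```text
24.95 tcp [ 0.4664 -0.2183  0.0671] jaw 48.26 alongjaw/perp mm 147.62 493.38 F [-0.54  0.2  -0.43] Fj -0.21 tilt [-4.e-04  3.e-04 -1.e+00] op mm 27.48
```

It's going in cleanly, about 8 mm deep with no force. Lowering on to collar contact, which should come at TCP z ≈ 0.0475.

```bash
python3 -m pendant '[{"fingers":2.4,"slide":[0,0,-0.4],"delta_rot":[0,0,0]},{"fingers":2.4,"slide":[0,0,-0.4],"delta_rot":[0,0,0]},{"fingers":2.4,"slide":[0,0,-0.4],"delta_rot":[0,0,0]},{"fingers":2.4,"slide":[0,0,-0.3],"delta_rot":[0,0,0]},{"fingers":2.4,"slide":[0,0,0],"delta_rot":[0,0,0]},{"fingers":2.4,"slide":[0,0,0],"delta_rot":[0,0,0]}]' >/dev/null; python3 st.py
```

```text
25.55 tcp [ 0.4666 -0.2184  0.0523] jaw 48.26 alongjaw/perp mm 147.66 493.56 F [ 0.8   1.03 -1.08] Fj 1.3 tilt [-1.e-04  1.e-04 -1.e+00] op mm 27.86
```

```bash
python3 -m pendant '[{"fingers":2.4,"slide":[0,0,-0.15],"delta_rot":[0,0,0]},{"fingers":2.4,"slide":[0,0,-0.1],"delta_rot":[0,0,0]},{"fingers":2.4,"slide":[0,0,0],"delta_rot":[0,0,0]}]' >/dev/null; python3 st.py
```

```text
25.85 tcp [ 0.4665 -0.2183  0.0497] jaw 48.27 alongjaw/perp mm 147.64 493.5 F [-0.55  0.51 -0.29] Fj 0.01 tilt [-1.e-04  2.e-04 -1.e+00] op mm 26.98
```

```bash
python3 -m pendant '[{"fingers":2.4,"slide":[0,0,-0.1],"delta_rot":[0,0,0]},{"fingers":2.4,"slide":[0,0,0],"delta_rot":[0,0,0]}]' >/dev/null; python3 st.py
```

```text
26.05 tcp [ 0.4665 -0.2183  0.0487] jaw 48.27 alongjaw/perp mm 147.64 493.49 F [ 0.23 -0.11 -1.48] Fj 0.07 tilt [-1.e-04  2.e-04 -1.e+00] op mm 27.82
```

```bash
python3 -m pendant '[{"fingers":2.4,"slide":[0,0,-0.1],"delta_rot":[0,0,0]},{"fingers":2.4,"slide":[0,0,0],"delta_rot":[0,0,0]}]' >/dev/null; python3 st.py
```

```text
26.25 tcp [ 0.4666 -0.2183  0.0477] jaw 48.27 alongjaw/perp mm 147.63 493.51 F [-0.12  0.04 -0.4 ] Fj -0.05 tilt [-1.e-04  1.e-04 -1.e+00] op mm 27.33
```

```bash
python3 -m pendant '[{"fingers":2.4,"slide":[0,0,-0.05],"delta_rot":[0,0,0]},{"fingers":2.4,"slide":[0,0,0],"delta_rot":[0,0,0]}]' >/dev/null; python3 st.py
```

```text
26.45 tcp [ 0.4666 -0.2184  0.0475] jaw 48.27 alongjaw/perp mm 147.67 493.6 F [-0.38  0.03  0.08] Fj -0.23 tilt [ 2.e-04  0.e+00 -1.e+00] op mm 27.37
```

```bash
python3 -m pendant '[{"fingers":2.8,"slide":[0,0,0],"delta_rot":[0,0,0]},{"fingers":3,"slide":[0,0,0],"delta_rot":[0,0,0]},{"fingers":3.5,"slide":[0,0,0],"delta_rot":[0,0,0]},{"fingers":4.2,"slide":[0,0,0],"delta_rot":[0,0,0]},{"fingers":4.6,"slide":[0,0,0],"delta_rot":[0,0,0]},{"fingers":4.6,"slide":[0,0,0],"delta_rot":[0,0,0]},{"fingers":4.6,"slide":[0,0,0.5],"delta_rot":[0,0,0]},{"fingers":4.6,"slide":[0,0,1],"delta_rot":[0,0,0]},{"fingers":4.6,"slide":[0,0,2],"delta_rot":[0,0,0]},{"fingers":4.6,"slide":[0,0,3],"delta_rot":[0,0,0]},{"fingers":4.6,"slide":[0,0,3],"delta_rot":[0,0,0]},{"fingers":4.6,"slide":[0,0,3],"delta_rot":[0,0,0]},{"fingers":4.6,"slide":[-1,-3,2],"delta_rot":[0,0,0]},{"fingers":4.6,"slide":[-1,-3,1],"delta_rot":[0,0,0]},{"fingers":4.6,"slide":[-2,-3,0],"delta_rot":[0,0,0]},{"fingers":4.6,"slide":[-2,-3,0],"delta_rot":[0,0,0]},{"fingers":4.6,"slide":[-2,-3,0],"delta_rot":[0,0,0]},{"fingers":4.6,"slide":[0,0,0],"delta_rot":[0,0,0]},{"fingers":4.6,"slide":[0,0,0],"delta_rot":[0,0,0]}]' >/dev/null; python3 st.py; python3 - <<'E'
from fit import *
from plant import *
for n in('side','top'):
    cv2.imwrite(f'pics/{n}6.png',capture(n)['image'])
s=cv2.imread('pics/side6.png')
cv2.imwrite('pics/v6.png',cv2.resize(s[100:410,170:340],None,fx=1.9,fy=1.9,interpolation=cv2.INTER_CUBIC))
F={'top':'pics/top6.png','side':'pics/side6.png'}
fit(F,.467,-.2185,z=.057,yaws=(40,50))
E
```

```text
28.35 tcp [ 0.3863 -0.3687  0.203 ] jaw 48.16 alongjaw/perp mm -16.98 533.72 F [ 0.39  0.14 -0.11] Fj 0.36 tilt [ 8.e-04 -0.e+00 -1.e+00] op mm 45.92
('top',) [ 0.4671 -0.2185 46.4749] 44311
('side',) [ 0.4665 -0.2181 49.9963] 69649
('top', 'side') [ 0.4669 -0.2181 48.7222] 115492
```

View pics/side6.png

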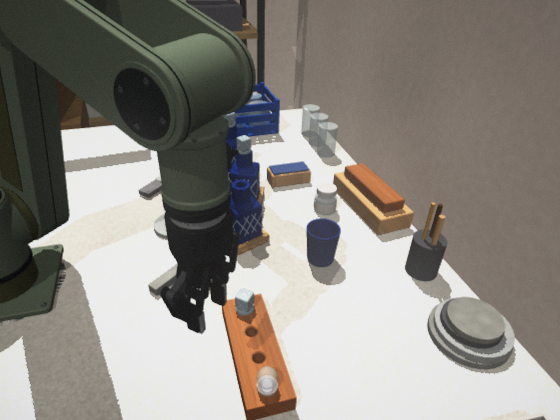

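View pics/top6.png

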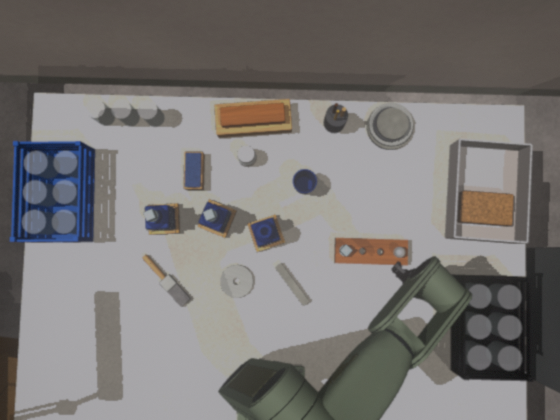

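View pics/v6.png

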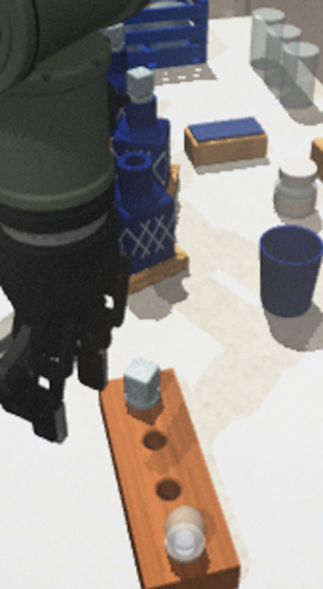

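The side and top views show the stopper upright in hole 3 (side px (245,302), top px (346,251)), its fit is within 1 mm of the hole centre, and the gripper is clear. One quick check on the other two stoppers, then I'll hand in.

```bash
python3 - <<'E'
from fit import *
from plant import *
for f in('0','6'):
    for x,y in[(.5522,.355),(.5575,.1854)]:
        print(f);fit({'top':f'pics/top{f}.png'},x,y,views=('top',),yaws=(15,25))
d=cv2.absdiff(cv2.imread('pics/top0.png'),cv2.imread('pics/top6.png')).max(2)
for n,(u,v) in dict(tumbler=(305,181),jar=(246,155),wheel=(236,281),stick=(292,283),brush=(167,280),rest=(193,170),ball=(400,252)).items(): print(n,np.median(d[v-10:v+10,u-10:u+10]))
finish_job()
E
```

```text
0
('top',) [ 0.5521  0.356  24.5523] 100188
0
('top',) [ 0.5575  0.1855 25.8768] 117983
6
('top',) [ 0.5515  0.3557 21.6563] 104666
6
('top',) [ 0.5571  0.1853 24.1964] 127359
tumbler 2.0
jar 5.0
wheel 5.0
stick 5.0
brush 5.0
rest 3.0
ball 3.0
the job is handed in; nothing more can be done
```

I found the loose stopper by feel, drew it, and stood it in hole 3 of the small-size board. The job is handed in at about 28 s of the 72 s allowed, and no verdict was reported.

**Finding it:** I rocked each stopper by sliding the 40 mm open fingers around its finial until both ends were reached.
- **First two stoppers** (at y = 0.355 and y = 0.185): each gave 13.0 mm of finger travel, which means about 1 mm of play, so they fit.
- **Third stopper** (at y = 0.029): it travelled over 17 mm. It moved about 3 mm off its axis before meeting the wall on the one side, so it is the loose one. I stopped just short of the wall on the other side.

The wrist force along the push peaked at about 6 N in the readings.

**Last checks:**
- **Drawn stopper:** the picture fit puts it within about 1 mm of the hole 3 centre. It looks upright, and the release height matches the collar resting on the board.
- **Stoppers that fit:** both moved less than 1 mm in the top view.
- **Bystanders:** no visible change in the top view.
- **Gripper:** open, clear of everything, with no force beyond the sensor noise.

**Where checks disagreed:**
- **Cameras:** the two disagreed by 1.5–4 mm on the starting finial positions. The rocking showed the top camera good to about 0.5 mm along the jaws.
- **Plug tip:** in the side view before insertion it looked 2–3 mm higher than my model, but it went in without measurable force.

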